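# Open the bore checker's spring hood and load a lens housing

### The job

Load the bore checker: take the hood by its bow handle and swing it up past its springs' over-centre point, so that it stays open by itself, then stand the upright lens housing in the nest between the lamp and the receiver, with its bore in line with the light path. Leave the hood open and do not disturb the other things on the desk.

Things in the scene. Friction and masses are not known exactly. Their poses are not given: they have to be found in the camera images.
- checker: Bench bore checker, fixed to the desk: grey base plate 220 x 270 mm (300 over the springs), its top at z 22 mm. Origin on the desk under the nest's middle; x points from the front (handle) to the hinge, y left, z up; the plate reaches from x -115 to +105 mm. Under the hood a finned lamp barrel at +y and a square receiver head at -y, inner ends 68 mm from the middle, tops under 90 mm. Yaw varies.
- hood (a joint): Hood angle: 0 shut, grows as its front rises, 1.9 rad at the open stop (leaning back behind the nest). White sheet-metal hood 180 x 250 x 90 mm, 0.3 kg, hinged at the back along the checker's y. Two springs pull it shut below about 0.95 rad (weight included) and open to the stop above that; 1.2 rad is safely past. Lifting at the handle takes about 4 N at first, falling to nothing at the over-centre point.
- hood_handle (a point): Middle of the hood's bow handle: round steel bar 12 mm thick, about 90 mm free length, along the checker's y, 42 mm off the hood's sloping front face; 122 mm above the desk when shut. It swings with the hood, radius 192 mm about the hinge line. It can be pinched from straight above, fingers closing along the checker's x; it turns between the fingers, 25 mm free below it at all angles.
- hood_hinge (a point): Point on the hood's hinge line in the checker's middle plane: 85 mm behind (+x of) the nest's middle, 62 mm above the desk. With the hood shut the handle lies 183 mm in front of it (-x) and 60 mm above it; as the hood opens the handle swings up and then back over it (to +x).
- nest_beam (a point): Point of the light path over the nest's middle, 60 mm above the desk, axes as the checker's; the light runs along y from lamp to receiver. Nest below it: flat floor at 30 mm above the desk between two steel rails 27 mm apart, running along x, 60 mm long (the housing overhangs their ends), 16 mm high, the upper 6 mm flared outward; both ends open.
- housing: The lens housing to load: a moulded block standing on its long narrow edge, the only one that stands upright (others lie flat). Loose, 0.07 kg. Body x -12 to +9 mm (21 thick), y -36 to +44 mm (80 long), z 0 to 62 mm; a lug at the -y end, 11 mm long, 8 to 18 mm up. Origin on its foot, z up. Grip from above across the 21 mm. It fits the nest either way round.
- bore (a point): Centre of the housing's round bore, about 34 mm wide, which runs along the housing's x axis (through its thickness): 30 mm above the foot, at x -1.5 and y +11 mm of the housing, so 7 mm off the middle of its length. Axes as the housing's.
- dish: Small steel screw dish, 69 mm across, 18 mm high, a bystander. Origin under its middle.
- glue_bottle: White squeeze bottle with a spout, 35 mm across, 126 mm high, a bystander. Origin under its middle.
- flat_housing: Another lens housing lying flat, 63 x 91 x 22 mm, a bystander.
- flat_housing_2: Another lens housing lying flat, 63 x 91 x 22 mm, a bystander.
Not all that is in view belongs to the job. Leave any turquoise look-alike of the housing alone.

How it is judged:
By the outcome, as a careful person would: the job done as asked, in the order asked, and still so for the second after the job is handed in, with the robot touching nothing.
It also fails if it takes over 61 s, if anything falls off the work surface, if the arm or the gripper's body presses on something with over 40 N, if the wrist force passes 120 N, or if a joint passes its speed limit or range.

### The arm

A 6-joint arm with a two-finger parallel gripper is mounted at the origin on the work surface; the furniture and walls round the work are solid. World frame = base frame: x ahead of the robot, y to its left, z up, the work surface at z = 0. Lengths are in m, angles in degrees, forces in N, time in s.
With the tool pointing down it reaches from about 0.35 to 0.875 m from the base axis. Payload 4.2 kg.
Tool frame: the origin (TCP) lies on the centre line of the jaws, within the pads' length; the fingertips stand tip_reach ahead of it and the grasp point (between the pads) is the TCP (tip_reach is the distance from the TCP to the fingertips, in m); z points along the fingers, y is the line along which they close (so a half turn about z gives the same grasp; the last joint's range is limited). The gripper opens to 87 mm and grips with 3 to 60 N. Pads are 19 mm wide; open, the fingers measure 117 mm over their backs; the gripper's body (75 mm by 190 mm) begins 51 mm behind the grasp point.
Start: joints at [-58.293, 22.042, 0.453, 0, -68.411, -14.817], TCP at [0.182, -0.598, 0.242] pointing down, gripper open.
Joint ranges: [-179.83, 179.83], [-69.29, 118.12], [-61.27, 80.66], [-181.25, 117.63], [-171.15, -9.14], [-177.46, 177.46]. Speed limits (degrees/s): [159.86, 159.86, 180, 180, 180, 180].

### API

Orientations are given as a 3x3 rotation matrix whose columns are the frame's x, y, z axes.
In Python, from station import sense, capture, finish_job, tip_reach gives the robot as it stands.
- The arm moves only by the tool arm_command, never from a script. Its argument "deltas" is a list of rows, each a list of 7 numbers: the turn, a rotation vector about the tool's x, y, z in rad, then the shift along the tool's x, y, z in cm, then the closure, from -1 (fully open) to 1 (shut), so that 0 is half open. In form: [[rx, ry, rz, dx, dy, dz, hand], ...]. A call has 1 to 8 rows; each row is the pose to reach, as a shift and turn from the pose commanded when the call began, along the tool's axes at that moment; what a row does not reach only later rows make up. A row lasts 1/12 s, in which the tool goes at most 41.7 mm and 7.16 degrees, less where a joint would pass 70% of its speed; a pose out of reach is approached as far as the arm can. A call with a gripper value outside its range is refused whole. The fingers move at their own pace and stop on an object; the grip force is fixed at half the most. Time passes only in rows, so rows that repeat a pose let the fingers close. It gives the time, the measured TCP pose, the force, the opening and the grip force at its end, in the units of the state.
- sense(): the state, without advancing time (a new reading comes with each control period).
- capture(name): name is "scene" or "top"; returns a dict with "pixels" (480x640x3 uint8, blue, green, red), "fovy" (degrees; the focal length in pixels is half the picture's height over the tangent of half this angle, whatever the lens; pixels are square), "cx", "cy" (the principal point, pixels), "rvec" (rotation vector, rad) and "tvec" (3), from world to camera coordinates, as OpenCV has them. Camera axes: x right, y down, z forward; pixel columns grow to the right and rows downward; lengths in m; the calibration is good to about 2 mm. A picture is of the moment at which its call begins. There is no depth.
- finish_job(): hands the job in; it is judged then, once.
The state is a dict: "time_s": time; "joints": joint angles; "joint_velocities": joint speeds; "effort": joint torques, N m; "tcp_pos": TCP position; "ee_rot": TCP orientation; "wrist_force": force on the tool from outside, world axes, zero at the start; "moment": the same for the moment, N m; "gripper_width": opening from 0.0 (shut) to 1.0 (fully open); "gripper_force": force on a finger pad.
Only numpy, scipy, OpenCV 4.12 (cv2) and the standard library are available. Lean on these libraries where they do the work, as an engineer would, in place of code of your own. Each camera call takes 0.05 s, during which the arm holds its last target. There are 200 camera calls.

## Working session

There is one attempt and no reset: what is moved stays moved. The work goes in short steps, Python scripts to look and compute and a tool call to move; the robot and the scene stay as the last step left them, time stands still between calls to the robot, and variables do not carry over. Pictures are saved under pics/ and viewed, at most 10 in all, crops included, and the job is handed in when it is done.

Besides the shell and the picture viewer there is one more tool, called after ">>>" as name(argument=value, ...), one argument or row to a line, values as JSON. arm_command: Moves the arm, as the interface text tells. Its arguments: {"type":"object","properties":{"deltas":{"type":"array"}},"required":["deltas"]}

```bash
mkdir -p pics; ls
cat > h.py <<'E'
import numpy as np, cv2, pickle
from station import sense, capture, finish_job, tip_reach
def snap(n,f):
    c=capture(n); cv2.imwrite(f'pics/{f}.png',c['pixels']); pickle.dump(c,open(f'{f}.pkl','wb')); return c
def K(c):
    f=240/np.tan(np.radians(c['fovy'])/2); return np.array([[f,0,c['cx']],[0,f,c['cy']],[0,0,1]])
def ray(f,uv,z):
    c=pickle.load(open(f'{f}.pkl','rb')); R=cv2.Rodrigues(np.array(c['rvec'],float))[0]; t=np.array(c['tvec'],float).ravel()
    o=-R.T@t; d=R.T@np.linalg.inv(K(c))@np.array([uv[0],uv[1],1.]); return o+d*(z-o[2])/d[2]
def proj(f,P):
    c=pickle.load(open(f'{f}.pkl','rb')); return cv2.projectPoints(np.array(P,float).reshape(-1,3),np.array(c['rvec'],float),np.array(c['tvec'],float),K(c),None)[0].reshape(-1,2)
E
python3 - <<'E'
from h import *
for n in('top','scene'):
    c=snap(n,n+'0'); print(n,c['fovy'],c['cx'],c['cy'],c['rvec'],c['tvec'])
print(tip_reach); print(sense())
E
```

```text
pics
top 45.86402618324284 323.50988805374624 248.11584976887644 [ 2.12038163 -2.16421526  0.16867844] [0.07119465 0.45739308 1.39581678]
scene 43.6042422901036 327.04923424401636 236.8537139243001 [ 0.65360715 -2.65522779  1.11996887] [0.43078318 0.19946418 1.29734678]
0.019
{'time_s': 0.1, 'joints': array([-5.82931022e+01,  2.20865866e+01,  3.89135807e-01, -2.64962653e-02,
       -6.84125708e+01, -1.48166491e+01]), 'joint_velocities': array([-0.047532  , -0.08457607,  0.12003961,  0.05665682, -0.12332382,
        0.04295534]), 'effort': array([-2.19297408e-04, -3.91689849e+01,  1.87934035e+01,  4.23190981e+00,
        1.34577855e-02, -7.22678715e-05]), 'tcp_pos': array([ 0.18146697, -0.59755422,  0.24057391]), 'ee_rot': array([[-9.56912561e-01, -2.90375511e-01, -6.43378155e-04],
       [-2.90376214e-01,  9.56910757e-01,  1.85960906e-03],
       [ 7.56705474e-05,  1.96630498e-03, -9.99998064e-01]]), 'wrist_force': array([0.26200729, 0.69127668, 0.18363075]), 'moment': array([ 0.04388087, -0.0124146 , -0.00990821]), 'gripper_force': 0.0, 'gripper_width': 0.9978696028871294}
```

View pics/top0.png

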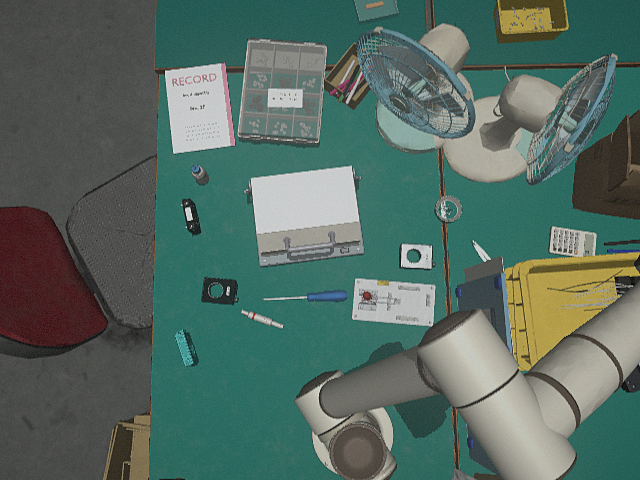

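View pics/scene0.png

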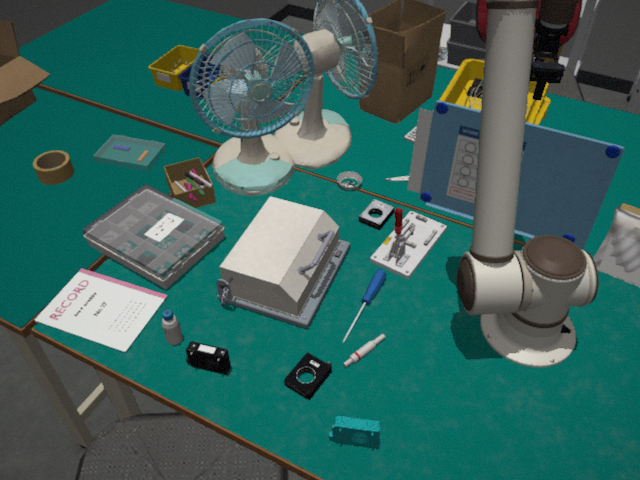

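The top view shows the hood at about (307,215), its handle at (313,250), and the upright black housing at (190,216) with the glue bottle at (199,174). The turquoise look-alike is at (185,348). Next I'll enlarge.

Run:
```python
import cv2
a=cv2.imread('pics/top0.png')[150:275,165:365]; cv2.imwrite('pics/c1.png',cv2.resize(a,None,fx=4,fy=4,interpolation=cv2.INTER_CUBIC))
a=cv2.imread('pics/scene0.png')[190:390,150:360]; cv2.imwrite('pics/c2.png',cv2.resize(a,None,fx=3,fy=3,interpolation=cv2.INTER_CUBIC))
```

```text
(no output)
```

View pics/c1.png

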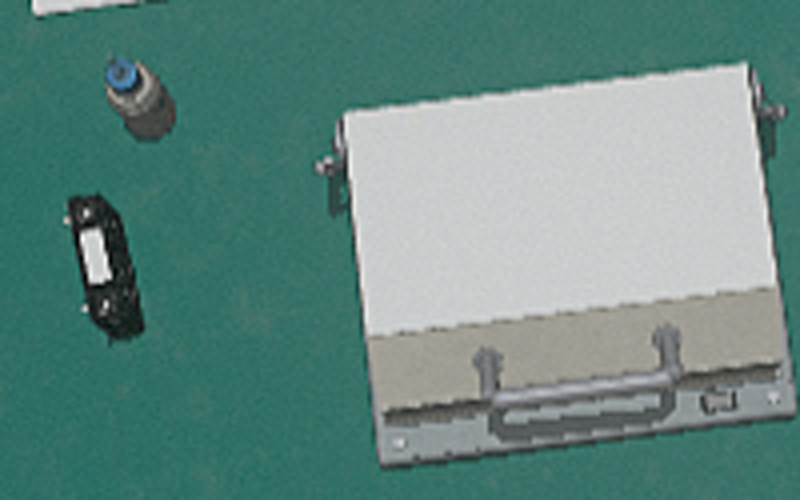

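View pics/c2.png

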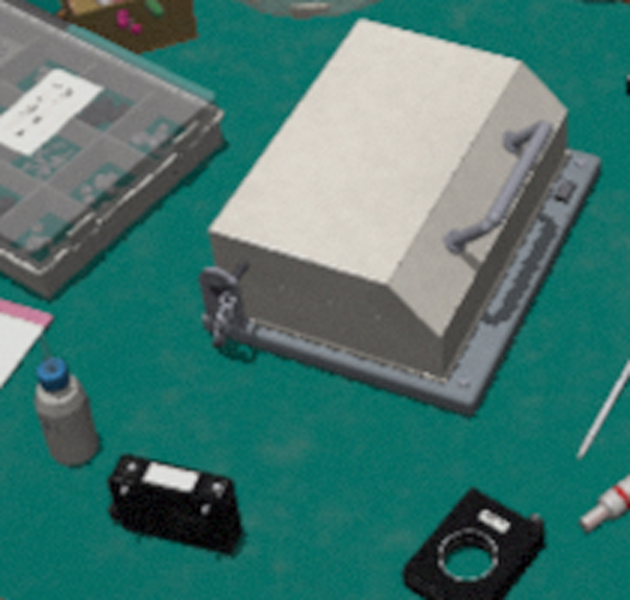

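Run:
```python
from h import *
t=lambda u,v:((u+.5)/4-.5+165,(v+.5)/4-.5+150)
s=lambda u,v:((u+.5)/3-.5+150,(v+.5)/3-.5+190)
for n in('top0','scene0'):
    c=pickle.load(open(n+'.pkl','rb')); R=cv2.Rodrigues(np.array(c['rvec']))[0]; print(n,'cam at',-R.T@np.array(c['tvec']).ravel())
p=lambda f,uv,z:ray(f,uv,z).round(4)
print('handle top',p('top0',t(490,396),.122),p('top0',t(675,380),.122))
print('handle scene',p('scene0',s(492,222),.122),p('scene0',s(543,130),.122))
print('front corners top',p('top0',t(381,465),.022),p('top0',t(796,415),.022))
print('front corners scene',p('scene0',s(475,410),.022),p('scene0',s(600,158),.022))
print('label top',p('top0',t(95,255),.062),'scene',p('scene0',s(170,475),.062))
for a in[(68,200),(102,196),(132,262),(90,318)]: print('hs',p('top0',t(*a),.062))
for a in[(118,462),(127,455),(228,475),(222,492),]: print('hs scene',p('scene0',s(*a),.062))
print('bot scene',p('scene0',s(112,512),0),p('scene0',s(232,552),0))
for f,r in(('top0',(175,190,205,240)),('scene0',(180,330,240,380))):
    a=cv2.imread(f'pics/{f}.png')[r[1]:r[3],r[0]:r[2]]
    cv2.imwrite(f'pics/z_{f}.png',cv2.resize(a,None,fx=11,fy=11,interpolation=cv2.INTER_CUBIC))
a=cv2.imread('pics/z_top0.png');b=cv2.imread('pics/z_scene0.png')
b=cv2.resize(b,(440,367)); o=np.zeros((550,330+450,3),np.uint8);o[:550,:330]=a;o[:367,340:]=b;cv2.imwrite('pics/z.png',np.clip(o*1.0*2.2,0,255).astype(np.uint8))
```

```text
top0 cam at [0.23881592 0.06809819 1.44945203]
scene0 cam at [0.01414238 0.89949545 1.04841629]
handle top [0.4458 0.1484 0.122 ] [0.4532 0.0387 0.122 ]
handle scene [0.4435 0.1427 0.122 ] [0.4547 0.0429 0.122 ]
front corners top [0.4186 0.2239 0.022 ] [ 0.4452 -0.04    0.022 ]
front corners scene [0.4131 0.2269 0.022 ] [ 0.4463 -0.0419  0.022 ]
label top [0.5493 0.3977 0.062 ] scene [0.5501 0.3932 0.062 ]
hs [0.5849 0.4152 0.062 ]
hs [0.587  0.3939 0.062 ]
hs [0.5444 0.3745 0.062 ]
hs [0.5093 0.4001 0.062 ]
hs scene [0.5868 0.4007 0.062 ]
hs scene [0.585  0.3934 0.062 ]
hs scene [0.5162 0.3754 0.062 ]
hs scene [0.512  0.3884 0.062 ]
bot scene [0.601  0.4051 0.    ] [0.5095 0.3933 0.    ]
```

View pics/z.png

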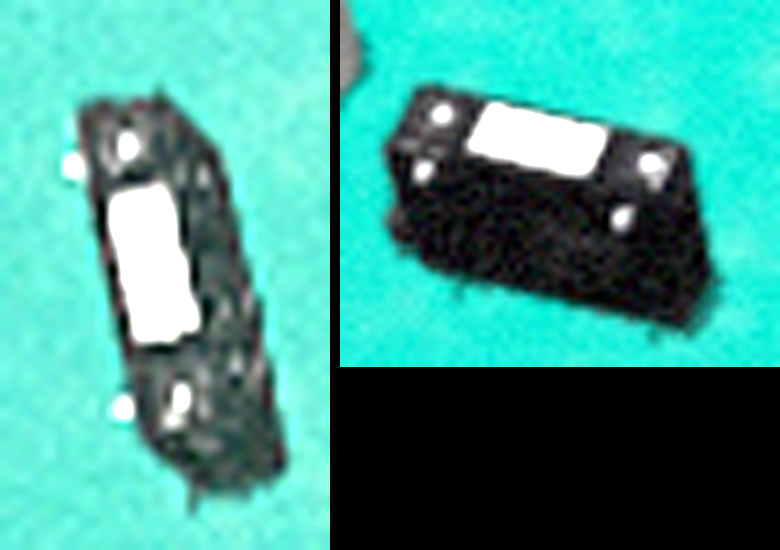

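The housing's lug shows only as a bump at the lower left of the scene crop, which is the far (+x) end. I'll fit the housing by its silhouette, testing both ways round, and get the checker's yaw from the long hood edges.

Run:
```python
from h import *
from scipy.optimize import minimize
t=lambda u,v:((u+.5)/4-.5+165,(v+.5)/4-.5+150)
s=lambda u,v:((u+.5)/3-.5+150,(v+.5)/3-.5+190)
for f,a,b,z in[('top0',t(345,112),t(748,63),.112),('top0',t(367,335),t(778,289),.112),('scene0',s(210,232),s(360,20),.112),('scene0',s(388,283),s(520,62),.112)]:
    A=ray(f,a,z);B=ray(f,b,z);d=A-B;print(f,A.round(4),B.round(4),'yaw',np.degrees(np.arctan2(-d[0],d[1])).round(2))
W={'top0':(170,185,215,245),'scene0':(172,330,245,385)}
M={}
for f,(x0,y0,x1,y1) in W.items():
    i=cv2.imread(f'pics/{f}.png').astype(int); m=((i[...,1]-i[...,2])<22).astype(np.uint8)
    k=np.zeros_like(m);k[y0:y1,x0:x1]=m[y0:y1,x0:x1]
    n,l,st,_=cv2.connectedComponentsWithStats(k); j=[q for q in range(1,n)]; j=max(j,key=lambda q:st[q,4]); M[f]=(l==j).astype(np.uint8); print(f,st[j])
box=lambda a,b,c,d,e,g:[[x,y,z] for x in(a,b) for y in(c,d) for z in(e,g)]
B=np.array(box(-.012,.009,-.036,.044,0,.062)); L=np.array(box(-.006,.004,-.047,-.036,.008,.018))
S=8
def cost(p):
    c,sn=np.cos(p[2]),np.sin(p[2]);R=np.array([[c,-sn,0],[sn,c,0],[0,0,1]]);e=0
    for f,m in M.items():
        x0,y0,x1,y1=W[f]; q=np.zeros(((y1-y0)*S,(x1-x0)*S),np.uint8)
        for H in(B,L):
            u=(proj(f,H@R.T+[p[0],p[1],0])-[x0-.5,y0-.5])*S
            cv2.fillConvexPoly(q,cv2.convexHull(u.astype(np.float32)).round().astype(np.int32),1)
        q=cv2.resize(q.astype(np.float32),(x1-x0,y1-y0),interpolation=cv2.INTER_AREA); g=m[y0:y1,x0:x1]
        e+=np.abs(q-g).sum()/g.sum()
    return e
for y in(np.radians(12),np.radians(192)):
    best=min((minimize(cost,[.55+dx,.39,y+d],method='Nelder-Mead',options=dict(initial_simplex=[[.55+dx,.39,y+d],[.56+dx,.39,y+d],[.55+dx,.4,y+d],[.55+dx,.39,y+d+.1]])) for d in(-.1,.1) for dx in(-.006,.006)),key=lambda r:r.fun)
    p=best.x;c,sn=np.cos(p[2]),np.sin(p[2]); ctr=lambda x,y:(p[0]+c*x-sn*y,p[1]+sn*x+c*y)
    print(best.fun,p[:2],np.degrees(p[2]),'bodyctr',ctr(-.0015,.004),'bore',ctr(-.0015,.011))
```

```text
top0 [0.6239 0.2353 0.112 ] [ 0.6498 -0.0107  0.112 ] yaw 6.01
top0 [0.4858 0.2222 0.112 ] [ 0.5089 -0.0247  0.112 ] yaw 5.34
scene0 [0.6206 0.2358 0.112 ] [ 0.6479 -0.0111  0.112 ] yaw 6.31
scene0 [0.4841 0.2185 0.112 ] [ 0.5107 -0.026   0.112 ] yaw 6.21
top0 [181 199  20  36 429]
scene0 [186 342  44  32 993]
0.2917979395981662 [0.54553375 0.39526467] -77.06168918615822 bodyctr (np.float64(0.5490963439901858), np.float64(0.39762219664705123)) bore (np.float64(0.5559186258911909), np.float64(0.399189509526861))
0.22898378685765391 [0.55198932 0.39959833] 102.98618467217182 bodyctr (np.float64(0.5484286944679584), np.float64(0.3972378279263661)) bore (np.float64(0.5416077245266958), np.float64(0.395664815192663))
```

```bash
cat >> h.py <<'E'
from scipy.spatial.transform import Rotation as Ro
def Rd(yaw):
    a=np.radians(yaw); return np.array([[-np.sin(a),np.cos(a),0],[np.cos(a),np.sin(a),0],[0,0,-1]]).T if 0 else np.column_stack([[-np.sin(a),np.cos(a),0],[np.cos(a),np.sin(a),0],[0,0,-1]])
def delta(targets):
    s=sense(); R=s['ee_rot']
    for p,y in targets:
        rv=Ro.from_matrix(R.T@Rd(y)).as_rotvec(); d=R.T@(np.array(p)-s['tcp_pos'])*100
        print(rv.round(3),d.round(2))
E
python3 - <<'E'
from h import *
def tri(a,b):
    r=[]
    for f,uv in(('top0',a),('scene0',b)):
        o=ray(f,uv,0);q=ray(f,uv,1);r.append((o,q-o))
    A=np.column_stack([r[0][1],-r[1][1]]);k=np.linalg.lstsq(A,r[1][0]-r[0][0],rcond=None)[0]
    return ((r[0][0]+k[0]*r[0][1]+r[1][0]+k[1]*r[1][1])/2).round(3)
print('panel top corners',tri((501,258),(440,104)),tri((513,385),(620,150)))
print('panel low',ray('scene0',(428,195),0),ray('scene0',(575,245),0), 'topview', [ray('top0',u,0) for u in((457,290),(470,380))])
print('fan hub',tri((400,103),(250,77)))
for z in(.2,.3,.4):print('fan L',z,ray('top0',(357,55),z),'R',ray('top0',(470,135),z))
print('fan bottom base',ray('top0',(385,130),.0))
# path: raise, then
delta([((.182,-.598,.45),106.9),((.4493,.0932,.45),186.1),((.4493,.0932,.24),186.1)])
E
```

```text
panel top corners [ 0.371 -0.308  0.288] [ 0.04  -0.315  0.28 ]
panel low [ 0.34829424 -0.32285263  0.        ] [-0.04133559 -0.31176934  0.        ] topview [array([ 0.34892379, -0.27740183,  0.        ]), array([ 0.12367989, -0.29710362,  0.        ])]
fan hub [ 0.712 -0.091  0.369]
fan L 0.2 [ 0.89148501 -0.02571948  0.2       ] R [ 0.68965542 -0.27989403  0.2       ]
fan L 0.3 [ 0.83924858 -0.01821077  0.3       ] R [ 0.65357244 -0.25204244  0.3       ]
fan L 0.4 [ 0.78701215 -0.01070207  0.4       ] R [ 0.61748947 -0.22419085  0.4       ]
fan bottom base [ 0.78033327 -0.10921933  0.        ]
[ 0.002 -0.    -0.   ] [-4.000e-02 -2.000e-02 -2.094e+01]
[ 2.000e-03  1.000e-03 -1.383e+00] [-45.69  58.36 -20.83]
[ 2.000e-03  1.000e-03 -1.383e+00] [-45.69  58.32   0.17]
```

>>> arm_command(
  deltas=[
    [0,0,0,0,0,-10,-1],
    [0,0,0,0,0,-21,-1],
    [0,0,0,0,0,-21,-1],
    [0,0,0,0,0,-21,-1],
    [0,0,0,0,0,-21,-1],
    [0,0,-0.1,-8,6,-21,-1],
    [0,0,-0.2,-16,12,-21,-1],
    [0,0,-0.3,-24,18,-21,-1],
  ],
)

```text
time_s: 0.77
tcp_pos: [0.256, -0.4963, 0.4508]
ee_rot: [[-0.827, -0.563, 0.001], [-0.563, 0.827, 0.0], [-0.001, -0.0, -1.0]]
wrist_force: [1.1, 0.0, 0.3]
gripper_width: 1.003
gripper_force: 0.0
```

Run:
```python
from h import *
print(sense()['tcp_pos'])
delta([((.42,-.25,.45),150),((.4493,.0932,.40),186.1),((.4493,.0932,.20),186.1)])
```

```text
[ 0.25601587 -0.49632288  0.45079624]
[-0.     0.001 -0.45 ] [-27.42  11.13   0.1 ]
[-1.00e-03  1.00e-03 -1.08e+00] [-49.15  37.86   5.11]
[-1.00e-03  1.00e-03 -1.08e+00] [-49.13  37.86  25.11]
```

>>> arm_command(
  deltas=[
    [0,0,-0.06,-4,2,0,-1],
    [0,0,-0.13,-7.5,3.5,0,-1],
    [0,0,-0.2,-11,5,0,-1],
    [0,0,-0.26,-15,6.5,0,-1],
    [0,0,-0.32,-18.5,8,0,-1],
    [0,0,-0.39,-22,9.5,0,-1],
    [0,0,-0.45,-25.5,11.5,0,-1],
    [0,0,-0.55,-28.5,14,0,-1],
  ],
)

```text
time_s: 1.43
tcp_pos: [0.4142, -0.2196, 0.45]
ee_rot: [[-0.41, -0.912, -0.001], [-0.912, 0.41, 0.001], [0.0, 0.002, -1.0]]
wrist_force: [1.1, 0.2, 0.4]
gripper_width: 0.997
gripper_force: 0.0
```

Run:
```python
from h import *
print(sense()['tcp_pos'])
delta([((.4493,.0932,.30),186.1),((.4493,.0932,.20),186.1)])
```

```text
[ 0.41416713 -0.21961899  0.44996142]
[ 0.002  0.    -0.529] [-29.97   9.59  15.01]
[ 0.002  0.    -0.529] [-29.97   9.58  25.01]
```

>>> arm_command(
  deltas=[
    [0,0,-0.06,-4,1.3,0,-1],
    [0,0,-0.12,-8,2.6,0,-1],
    [0,0,-0.18,-12,3.9,1,-1],
    [0,0,-0.24,-15,5,3,-1],
    [0,0,-0.3,-18.5,6,5,-1],
    [0,0,-0.36,-21.5,7,7.5,-1],
    [0,0,-0.42,-25,8,10,-1],
    [0,0,-0.5,-28,9,12,-1],
  ],
)

```text
time_s: 2.1
tcp_pos: [0.4461, 0.0722, 0.3295]
ee_rot: [[0.078, -0.997, -0.001], [-0.997, -0.078, 0.0], [-0.0, 0.001, -1.0]]
wrist_force: [0.7, 0.6, -0.1]
gripper_width: 1.002
gripper_force: 0.0
```

>>> arm_command(
  deltas=[
    [0,0,0,0,0,4,-1],
    [0,0,0,0,0,8,-1],
    [0,0,0,0,0,8,-1],
    [0,0,0,0,0,8,-1],
  ],
)

```text
time_s: 2.43
tcp_pos: [0.4461, 0.0701, 0.25]
ee_rot: [[0.075, -0.997, -0.004], [-0.997, -0.074, -0.003], [0.003, 0.004, -1.0]]
wrist_force: [0.6, 0.0, 1.5]
gripper_width: 0.999
gripper_force: 0.0
```

Run:
```python
from h import *
print(sense()['tcp_pos'])
delta([((.4493,.0932,.20),186.1),((.4493,.0932,.127),186.1)])
c=[snap(n,n+'1')['pixels'] for n in('top','scene')]
a=cv2.resize(c[0][190:290,260:360],(400,400),interpolation=3);b=cv2.resize(c[1][170:290,250:370],(400,400),interpolation=3)
cv2.imwrite('pics/n1.png',np.hstack([a,b]))
```

```text
[0.44610306 0.07008511 0.25003164]
[ 0.004 -0.003 -0.032] [-2.29 -0.51  4.99]
[ 0.004 -0.003 -0.032] [-2.31 -0.54 12.29]
```

View pics/n1.png

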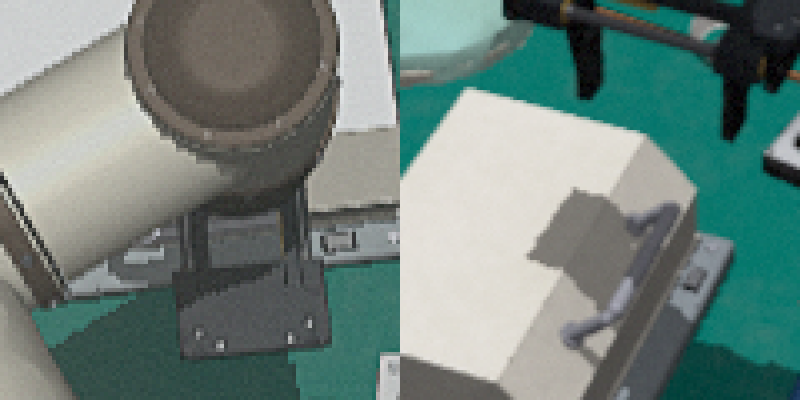

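The gripper is above the bow handle, with a finger on either side of the bar (bar middle at about (640,265) in the right crop). I'll half close first so the rear finger clears the hood's ridge, then go down and pinch.

>>> arm_command(
  deltas=[
    [0,0,-0.03,-2.3,-0.5,2,0.1],
    [0,0,-0.03,-2.3,-0.5,4,0.1],
    [0,0,-0.03,-2.3,-0.5,5,0.1],
    [0,0,-0.03,-2.3,-0.5,5,0.1],
    [0,0,-0.03,-2.3,-0.5,8.5,0.1],
    [0,0,-0.03,-2.3,-0.5,12.1,0.1],
    [0,0,-0.03,-2.3,-0.5,12.1,0.1],
  ],
)

```text
time_s: 3.12
tcp_pos: [0.4482, 0.0927, 0.1273]
ee_rot: [[0.102, -0.995, -0.007], [-0.995, -0.102, -0.003], [0.002, 0.007, -1.0]]
wrist_force: [-1.8, -1.1, -1.6]
gripper_width: 0.555
gripper_force: 0.0
```

>>> arm_command(
  deltas=[
    [0,0,0,0,0,0,1],
    [0,0,0,0,0,0,1],
    [0,0,0,0,0,0,1],
    [0,0,0,0,0,0,1],
    [0,0,0,0,0,0,1],
    [0,0,0,0,0,0,1],
  ],
)

```text
time_s: 3.62
tcp_pos: [0.4484, 0.0935, 0.1309]
ee_rot: [[0.103, -0.995, -0.003], [-0.995, -0.103, -0.001], [0.0, 0.004, -1.0]]
wrist_force: [-7.5, 1.7, 8.0]
gripper_width: 0.123
gripper_force: 30.0
```

Gripped: the opening is about 11 mm on the bar and the grip force is 30 N. Now I'll swing the hood along the arc.

>>> arm_command(
  deltas=[
    [0,0,0,0,-0.6,-1.5,1],
    [0,0,0,0,-1.3,-3.0,1],
    [0,0,0,0,-2.15,-4.5,1],
    [0,0,0,0,-3.1,-5.85,1],
    [0,0,0,0,-4.2,-7.1,1],
    [0,0,0,0,-5.4,-8.3,1],
    [0,0,0,0,-6.7,-9.35,1],
    [0,0,0,0,-8.1,-10.3,1],
  ],
)

```text
time_s: 4.28
tcp_pos: [0.5262, 0.1015, 0.2352]
ee_rot: [[0.104, -0.994, -0.01], [-0.995, -0.104, -0.002], [0.001, 0.01, -1.0]]
wrist_force: [-11.6, 1.6, 12.0]
gripper_width: 0.124
gripper_force: 30.0
```

>>> arm_command(
  deltas=[
    [0,0,0,0,-1.45,-0.8,1],
    [0,0,0,0,-3.0,-1.5,1],
    [0,0,0,0,-4.55,-2.1,1],
    [0,0,0,0,-6.2,-2.5,1],
    [0,0,0,0,-7.8,-2.8,1],
    [0,0,0,0,-9.5,-2.9,1],
    [0,0,0,0,-11.2,-2.9,1],
    [0,0,0,0,-12.8,-2.7,1],
  ],
)

```text
time_s: 4.95
tcp_pos: [0.6586, 0.1152, 0.261]
ee_rot: [[0.104, -0.995, 0.0], [-0.995, -0.104, -0.001], [0.001, -0.0, -1.0]]
wrist_force: [-0.1, -0.1, 0.5]
gripper_width: 0.13
gripper_force: 30.0
```

>>> arm_command(
  deltas=[
    [0,0,0,0,-1.65,0.3,1],
    [0,0,0,0,-3.25,0.75,1],
    [0,0,0,0,-4.8,1.3,1],
    [0,0,0,0,-4.8,1.3,0.3],
    [0,0,0,0,-4.8,1.3,0.3],
    [0,0,0,0,-4.8,0.3,0.3],
    [0,0,0,0,-4.8,-2,0.3],
    [0,0,0,0,-4.8,-5,0.3],
  ],
)

```text
time_s: 5.62
tcp_pos: [0.7039, 0.1205, 0.3092]
ee_rot: [[0.104, -0.995, -0.006], [-0.995, -0.104, -0.001], [0.001, 0.006, -1.0]]
wrist_force: [0.2, -0.1, -0.1]
gripper_width: 0.334
gripper_force: 0.0
```

>>> arm_command(
  deltas=[
    [0,0,0,0,0,-4,0.3],
    [0,0,0,0,4,-6,0.3],
    [0,0,0,0,8,-6,0.3],
    [0,0,0,-4,10,-6,0.3],
    [0,0,0,-8,11,-6,0.3],
    [0,0,0,-12,12,-6,0.3],
    [0,0,0,-16,13,-6,0.3],
    [0,0,0,-20,14,-6,0.3],
  ],
)

```text
time_s: 6.28
tcp_pos: [0.5442, 0.3043, 0.3724]
ee_rot: [[0.104, -0.995, 0.001], [-0.995, -0.104, 0.001], [-0.001, -0.001, -1.0]]
wrist_force: [1.1, 1.0, 0.1]
gripper_width: 0.352
gripper_force: 0.0
```

Run:
```python
from h import *
print(sense()['tcp_pos'])
c=[snap(n,n+'2')['pixels'] for n in('top','scene')]
a=cv2.resize(c[0][120:280,230:380],(390,416),interpolation=3);b=cv2.resize(c[1][150:310,210:360],(390,416),interpolation=3)
cv2.imwrite('pics/n2.png',np.hstack([a,b]))
```

```text
[0.54424006 0.30430654 0.37235835]
```

View pics/n2.png

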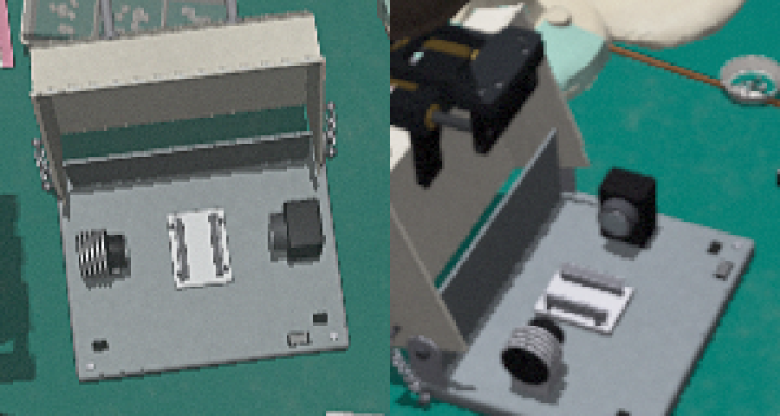

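The hood stands open, and the nest rails are visible: in the left crop, left rail (180,218)-(183,280) and right rail (215,210)-(222,273). Next I'll measure the nest.

Run:
```python
from h import *
t=lambda u,v:((u+.5)/2.6-.5+230,(v+.5)/2.6-.5+120)
s=lambda u,v:((u-390+.5)/2.6-.5+210,(v+.5)/2.6-.5+150)
P=[ray('top2',t(*u),.046) for u in((180,218),(183,280),(215,210),(222,273))];print(np.mean(P,0))
# white plate hull
for f,fn,b,th in(('top2',t,((160,195),(240,300)),175),('scene2',s,((525,245),(645,345)),175)):
    i=cv2.imread(f'pics/{f}.png') if 0 else pickle.load(open(f+'.pkl','rb'))['pixels']
    (x0,y0),(x1,y1)=[tuple(int(v) for v in fn(*u)) for u in b]
    g=i[y0:y1,x0:x1].min(2); m=(g>th).astype(np.uint8); pts=cv2.findNonZero(m)
    (c,wh,a)=cv2.minAreaRect(cv2.convexHull(pts)); h=cv2.boxPoints((c,wh,a))+[x0,y0]
    q=cv2.approxPolyDP(cv2.convexHull(pts),3,True).reshape(-1,2)+[x0,y0]
    print(f,m.sum(),[ray(f,u,.03)[:2].round(4).tolist() for u in q],g.max(), np.median(g))
# plate front corners, full-res px
for f,a,b in(('top2',t(80,380),t(349,347)),):
    A=ray(f,a,.022);B=ray(f,b,.022);d=A-B;print(A,B,(A+B)/2,np.degrees(np.arctan2(-d[0],d[1])))
A=ray('scene2',s(757,237),.022);print(A)
def chk(o,y):
    a=np.radians(y);R=np.array([[np.cos(a),-np.sin(a)],[np.sin(a),np.cos(a)]])
    ims=[]
    for f,w in(('top2',(285,190,330,240)),('scene2',(260,240,310,290))):
        i=pickle.load(open(f+'.pkl','rb'))['pixels'];k=8
        im=cv2.resize(i[w[1]:w[3],w[0]:w[2]],None,fx=k,fy=k,interpolation=3)
        for yy in(.0135,-.0135):
            for z in(.03,.046):
                q=[[*(R@[x,yy]+o),z] for x in(-.03,.03)]
                u=((proj(f,q)-[w[0],w[1]]+.5)*k).round().astype(int);cv2.line(im,u[0].tolist(),u[1].tolist(),(0,0,255) if z<.04 else (0,255,0),1)
        ims.append(im)
    H=max(i.shape[0] for i in ims);cv2.imwrite('pics/ov.png',np.hstack([cv2.copyMakeBorder(i,0,H-i.shape[0],0,0,0) for i in ims]))
chk([.5465,.1038],6.1)
```

```text
[0.54525964 0.10276495 0.046     ]
top2 392 [[0.5143, 0.0747], [0.5076, 0.1257], [0.5807, 0.1324], [0.5823, 0.0811]] 235 146.0
scene2 290 [[0.5159, 0.0699], [0.5074, 0.1222], [0.5771, 0.1307], [0.5841, 0.0836]] 225 149.0
[0.41862105 0.22242467 0.022     ] [ 0.44576883 -0.04073308  0.022     ] [0.43219494 0.0908458  0.022     ] 5.889888694844994
[ 0.44606588 -0.0478505   0.022     ]
```

View pics/ov.png

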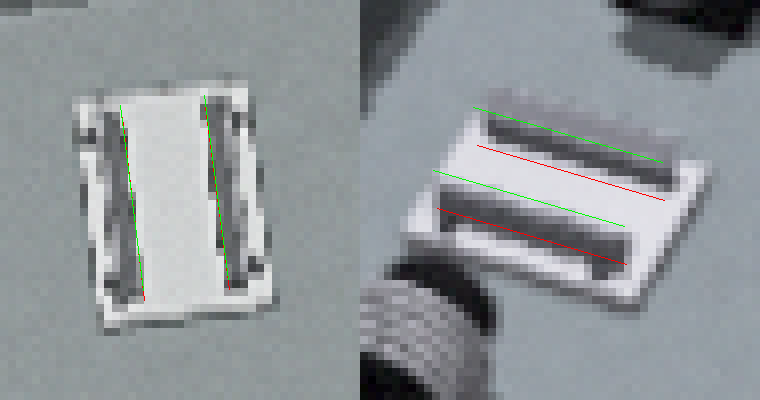

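The rails and nest plate give a nest centre of about (0.546, 0.103) at yaw 5.9°. Left crop: rails at x≈110-140 and 208-245. Right crop: far rail foot at (488,140)-(672,190). Now I'll go to the housing.

Run:
```python
from h import *
print('bottle base',ray('top0',(204,182),.005),'cap',ray('top0',(195.5,168),.126), ray('scene0',(150+72/3,190+455/3),0.0))
print(sense()['joints'].round(1))
delta([((.5416,.3957,.25),103),((.5416,.3957,.053),103)])
```

```text
bottle base [0.64538155 0.37158664 0.005     ] cap [0.64657984 0.36707971 0.126     ] [0.65417134 0.37998143 0.        ]
[ 44.3  18.9  14.   -0.1 -85.  -38. ]
[1.000e-03 1.000e-03 1.455e+00] [-8.73 -0.81 12.12]
[1.000e-03 1.000e-03 1.455e+00] [-8.7  -0.81 31.82]
```

>>> arm_command(
  deltas=[
    [0,0,0.12,-4,-0.4,1,-0.4],
    [0,0,0.24,-8,-0.8,3,-0.4],
    [0,0,0.36,-8.7,-0.8,6,-0.4],
    [0,0,0.48,-8.7,-0.8,9,-0.4],
    [0,0,0.6,-8.7,-0.8,12,-0.4],
    [0,0,0.72,-8.7,-0.8,14,-0.4],
    [0,0,0.84,-8.7,-0.8,16,-0.4],
    [0,0,0.96,-8.7,-0.8,18,-0.4],
  ],
)

```text
time_s: 7.05
tcp_pos: [0.5449, 0.3902, 0.1905]
ee_rot: [[-0.759, -0.651, 0.0], [-0.651, 0.759, 0.0], [-0.0, -0.0, -1.0]]
wrist_force: [0.5, -0.3, 0.7]
gripper_width: 0.697
gripper_force: 0.0
```

>>> arm_command(
  deltas=[
    [0,0,0.12,0,0,1,-0.4],
    [0,0,0.24,0,0,1,-0.4],
    [0,0,0.36,0,0,1,-0.4],
    [0,0,0.48,0,0,1,-0.4],
    [0,0,0.495,0,0,1,-0.4],
    [0,0,0.495,0,0,1,-0.4],
  ],
)

```text
time_s: 7.55
tcp_pos: [0.5452, 0.3905, 0.1813]
ee_rot: [[-0.975, -0.22, 0.001], [-0.22, 0.975, 0.001], [-0.001, 0.0, -1.0]]
wrist_force: [0.8, 0.1, 0.6]
gripper_width: 0.699
gripper_force: 0.0
```

Run:
```python
from h import *
print(sense()['tcp_pos'])
delta([((.5416,.3957,.053),103)])
```

```text
[0.54517557 0.39047688 0.18125891]
[ 0.     0.001 -0.005] [ 0.24  0.58 12.83]
```

>>> arm_command(
  deltas=[
    [0,0,0,0.25,0.6,4,-0.4],
    [0,0,0,0.25,0.6,8,-0.4],
    [0,0,0,0.25,0.6,10.5,-0.4],
    [0,0,0,0.25,0.6,12.8,-0.4],
    [0,0,0,0.25,0.6,12.8,-0.4],
    [0,0,0,0.25,0.6,12.8,0.1],
    [0,0,0,0.25,0.6,12.8,0.3],
    [0,0,0,0.25,0.6,12.8,0.4],
  ],
)

```text
time_s: 8.22
tcp_pos: [0.5427, 0.3972, 0.0547]
ee_rot: [[-0.976, -0.219, 0.003], [-0.219, 0.976, 0.003], [-0.004, 0.002, -1.0]]
wrist_force: [-0.3, -0.6, -0.2]
gripper_width: 0.552
gripper_force: 0.0
```

>>> arm_command(
  deltas=[
    [0,0,0,0,0,0,0.5],
    [0,0,0,0,0,0,0.6],
    [0,0,0,0,0,0,0.8],
    [0,0,0,0,0,0,1],
    [0,0,0,0,0,0,1],
    [0,0,0,0,0,0,1],
  ],
)

```text
time_s: 8.72
tcp_pos: [0.5416, 0.3962, 0.0525]
ee_rot: [[-0.976, -0.218, 0.0], [-0.218, 0.976, 0.0], [-0.0, 0.0, -1.0]]
wrist_force: [-0.5, -0.4, 2.4]
gripper_width: 0.234
gripper_force: 30.0
```

Gripped at about 20.4 mm. I'll lift and carry to above the nest.

>>> arm_command(
  deltas=[
    [0,0,0,0,0,-3,1],
    [0,0,0,0,0,-6.5,1],
    [0,0,0,0,0,-10,1],
    [0,0,0,0,0,-14,1],
    [0,0,0,0,0,-17,1],
    [0,0,0,0,0,-18,1],
    [0,0,0.03,1,-3,-18,1],
    [0,0,0.06,2,-6,-18,1],
  ],
)

```text
time_s: 9.38
tcp_pos: [0.5345, 0.3336, 0.2314]
ee_rot: [[-0.987, -0.16, -0.0], [-0.16, 0.987, 0.001], [0.0, 0.001, -1.0]]
wrist_force: [0.5, -0.3, -2.0]
gripper_width: 0.237
gripper_force: 30.0
```

>>> arm_command(
  deltas=[
    [0,0,0.02,0.5,-3.5,0,1],
    [0,0,0.03,1,-7,0,1],
    [0,0,0.04,1.5,-10.5,0,1],
    [0,0,0.06,2.4,-14,0,1],
    [0,0,0.06,3,-17.5,0,1],
    [0,0,0.06,3.5,-20.5,0,1],
    [0,0,0.06,3.8,-22.5,0,1],
    [0,0,0.06,3.8,-22.5,0,1],
  ],
)

```text
time_s: 10.05
tcp_pos: [0.5321, 0.1015, 0.231]
ee_rot: [[-0.995, -0.095, -0.003], [-0.095, 0.995, -0.001], [0.003, -0.001, -1.0]]
wrist_force: [0.0, 1.6, -0.5]
gripper_width: 0.232
gripper_force: 30.0
```

Run:
```python
from h import *
S=sense();print(S['tcp_pos'],S['gripper_width'])
delta([((.546,.103,.10),95.9)])
c=snap('scene','scene3')['pixels']; tp=S['tcp_pos'];u=proj('scene3',[tp])[0].astype(int);print(u)
f=lambda p:np.clip((p/255.)**.45*255,0,255).astype(np.uint8)
a=cv2.resize(f(c[u[1]-40:u[1]+60,u[0]-60:u[0]+60]),(720,600),interpolation=3);print(u[0]-60,u[1]-40)
cv2.imwrite('pics/n3.png',a)
```

```text
[0.53212583 0.10145196 0.23096151] 0.231675199452411
[-0.001 -0.003 -0.007] [-1.43  0.03 13.09]
[284 200]
224 160
```

View pics/n3.png

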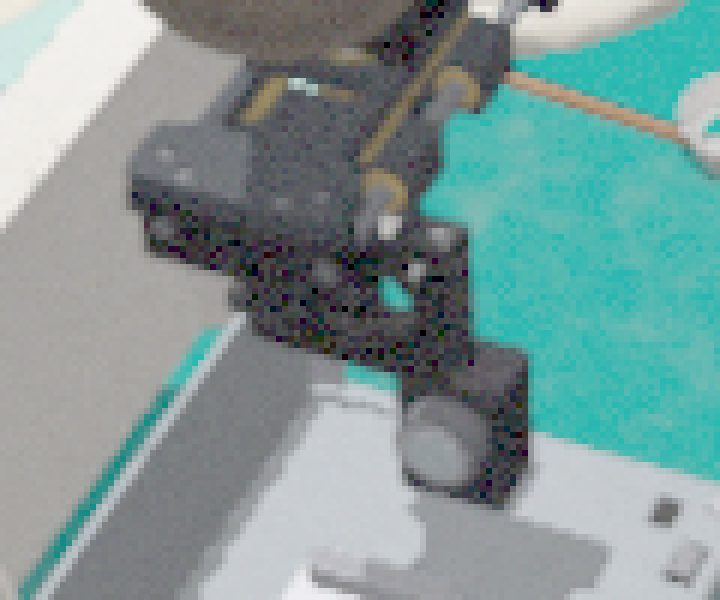

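The bore shows teal at (397,293), and the lug is at the left (far) end at (235,297), so my orientation is right. I'll check the along-length offset from the near end (468,225)-(470,345), then lower.

Run:
```python
from h import *
S=sense();p=S['tcp_pos'];R=S['ee_rot']
q=lambda P:((proj('scene3',[p+R@np.array(P)])[0]-[224,160]+.5)*6).round(0)
zt,zb=-.0092,.0528
for y in(.0105,-.0105): print('near end top/bot',q([.033,y,zt]),q([.033,y,zb]),'far end',q([-.047,y,zt]),q([-.047,y,zb]))
print('lug tip',q([-.058,0,.04]))
print('bore rim',[q([.017*np.cos(a),y,.0228-.017*np.sin(a)]).tolist() for y in(.0105,-.0105) for a in(0,np.pi/2,-np.pi/2)])
print('px per cm along',q([.01,0,0])-q([0,0,0]))
```

```text
near end top/bot [438. 271.] [445. 403.] far end [227. 214.] [241. 346.]
near end top/bot [463. 233.] [469. 366.] far end [254. 178.] [267. 310.]
lug tip [224. 294.]
bore rim [[400.0, 329.0], [353.0, 280.0], [358.0, 352.0], [425.0, 291.0], [378.0, 243.0], [383.0, 315.0]]
px per cm along [26.  7.]
```

>>> arm_command(
  deltas=[
    [0,0,0,-1.5,0,0,1],
    [0,0,-0.007,-1.5,0,2,1],
    [0,0,-0.007,-1.5,0,5,1],
    [0,0,-0.007,-1.5,0,8,1],
    [0,0,-0.007,-1.5,0,10.5,1],
    [0,0,-0.007,-1.5,0,11.5,1],
    [0,0,-0.007,-1.5,0,11.5,1],
    [0,0,-0.007,-1.5,0,11.5,1],
  ],
)

```text
time_s: 10.77
tcp_pos: [0.5488, 0.1071, 0.1171]
ee_rot: [[-0.994, -0.108, 0.0], [-0.108, 0.994, -0.001], [-0.0, -0.001, -1.0]]
wrist_force: [0.7, -0.0, -0.0]
gripper_width: 0.231
gripper_force: 30.0
```

Run:
```python
from h import *
S=sense();print(S['tcp_pos'],S['gripper_width'])
delta([((.547,.103,.084),95.9)])
```

```text
[0.54877086 0.10714141 0.11708053] 0.23122491989340568
[-0.001  0.     0.005] [ 0.22 -0.39  3.31]
```

>>> arm_command(
  deltas=[
    [0,0,0.005,0.2,-0.4,0,1],
    [0,0,0.005,0.2,-0.4,0,1],
    [0,0,0.005,0.2,-0.4,0,1],
    [0,0,0.005,0.2,-0.4,0,1],
  ],
)

```text
time_s: 11.1
tcp_pos: [0.5472, 0.1024, 0.1182]
ee_rot: [[-0.995, -0.101, 0.002], [-0.101, 0.995, 0.001], [-0.002, 0.001, -1.0]]
wrist_force: [-0.0, 0.4, -1.0]
gripper_width: 0.232
gripper_force: 30.0
```

Run:
```python
from h import *
S=sense();print(S['tcp_pos'],S['wrist_force'])
delta([((.547,.103,.084),95.9)])
```

```text
[0.54722265 0.10237275 0.11817227] [-0.00791606  0.43848455 -1.03495002]
[ 0.001  0.002 -0.001] [0.02 0.06 3.42]
```

>>> arm_command(
  deltas=[
    [0,0,0,0,0,0.8,1],
    [0,0,0,0,0,1.6,1],
    [0,0,0,0,0,2.2,1],
    [0,0,0,0,0,2.7,1],
    [0,0,0,0,0,3.1,1],
    [0,0,0,0,0,3.4,1],
    [0,0,0,0,0,3.4,1],
  ],
)

```text
time_s: 11.68
tcp_pos: [0.5468, 0.1023, 0.0827]
ee_rot: [[-0.995, -0.102, -0.0], [-0.102, 0.995, -0.0], [0.0, -0.0, -1.0]]
wrist_force: [0.8, 0.5, -1.4]
gripper_width: 0.234
gripper_force: 30.0
```

>>> arm_command(
  deltas=[
    [0,0,0,0,0,0.1,1],
    [0,0,0,0,0,0.15,1],
    [0,0,0,0,0,0.2,1],
    [0,0,0,0,0,0.2,1],
  ],
)

```text
time_s: 12.02
tcp_pos: [0.547, 0.1024, 0.0824]
ee_rot: [[-0.995, -0.102, 0.001], [-0.102, 0.995, 0.0], [-0.001, -0.0, -1.0]]
wrist_force: [-3.1, -0.5, 6.9]
gripper_width: 0.233
gripper_force: 30.0
```

Run:
```python
from h import *
S=sense();print(S['tcp_pos'],S['wrist_force'],S['moment'])
```

```text
[0.54700091 0.10235101 0.08239373] [-3.13678773 -0.52604764  6.94803465] [0.02042705 0.91635161 0.0083144 ]
```

It's seated: contact is at z 0.0824 as expected, with almost no side force. I'll release partway, rise and clear off to one side.

>>> arm_command(
  deltas=[
    [0,0,0,0,0,0,0.3],
    [0,0,0,0,0,0,0],
    [0,0,0,0,0,0,0],
    [0,0,0,0,0,0,0],
    [0,0,0,0,0,-2,0],
    [0,0,0,0,0,-5,0],
    [0,0,0,0,0,-9,0],
    [0,0,0,0,0,-13,0],
  ],
)

```text
time_s: 12.68
tcp_pos: [0.5461, 0.1019, 0.2115]
ee_rot: [[-0.995, -0.102, -0.002], [-0.102, 0.995, -0.001], [0.003, -0.001, -1.0]]
wrist_force: [1.0, -0.0, -0.5]
gripper_width: 0.497
gripper_force: 0.0
```

>>> arm_command(
  deltas=[
    [0,0,0,0,0,-4,0],
    [0,0,0,0,0,-8,0],
    [0,0,0,0,0,-12,0],
    [0,0,0,2,4,-14,0],
    [0,0,0,4,8,-14,0],
    [0,0,0,5,12,-14,0],
    [0,0,0,6,16,-14,0],
    [0,0,0,6,19,-14,0],
  ],
)

```text
time_s: 13.35
tcp_pos: [0.4659, 0.2865, 0.3518]
ee_rot: [[-0.995, -0.102, 0.001], [-0.102, 0.995, 0.001], [-0.001, 0.001, -1.0]]
wrist_force: [0.1, -0.1, 0.3]
gripper_width: 0.503
gripper_force: 0.0
```

>>> arm_command(
  deltas=[
    [0,0,0,0,4,0,0],
    [0,0,0,0,8,0,0],
    [0,0,0,0,9,0,0],
    [0,0,0,0,9,0,0],
  ],
)

```text
time_s: 13.68
tcp_pos: [0.4579, 0.3774, 0.3493]
ee_rot: [[-0.994, -0.105, -0.002], [-0.105, 0.994, -0.002], [0.002, -0.001, -1.0]]
wrist_force: [0.2, -0.4, 0.3]
gripper_width: 0.492
gripper_force: 0.0
```

Run:
```python
from h import *
S=sense();print(S['tcp_pos'],S['time_s'])
c=[snap(n,n+'4')['pixels'] for n in('top','scene')]
f=lambda p:np.clip((p/255.)**.55*255,0,255).astype(np.uint8)
o=np.array([.546,.103]);a=np.radians(5.9);R2=np.array([[np.cos(a),-np.sin(a)],[np.sin(a),np.cos(a)]])
ims=[]
for n,p,(x0,y0) in(('top4',c[0],(245,130)),('scene4',c[1],(210,190))):
    im=cv2.resize(f(p[y0:y0+130,x0:x0+130]),(400,400),interpolation=3);k=400/130
    P=[[*(o+R2@[x,y]),z] for x,y,z in((0,-.068,.06),(0,.068,.06),(0,0,.092),(-.026,.0105,.092),(.047+.007-.014,.0105,.092))]
    P=P[:2]; u=((proj(n,P)-[x0,y0]+.5)*k).round().astype(int); 
    for v in u: cv2.circle(im,tuple(v.tolist()),3,(0,0,255),1)
    ims.append(im)
    # predicted bore-rim/box outline
    B=[[*(o+R2@[x,y]),z] for x in(-.033,.047) for y in(-.0105,.0105) for z in(.03,.092)]
    h=cv2.convexHull(((proj(n,B)-[x0,y0]+.5)*k).astype(np.float32)).round().astype(int); cv2.polylines(im,[h],True,(0,255,255),1)
cv2.imwrite('pics/n4.png',np.hstack(ims))
```

```text
[0.45785985 0.37738876 0.34927478] 13.6833
```

View pics/n4.png

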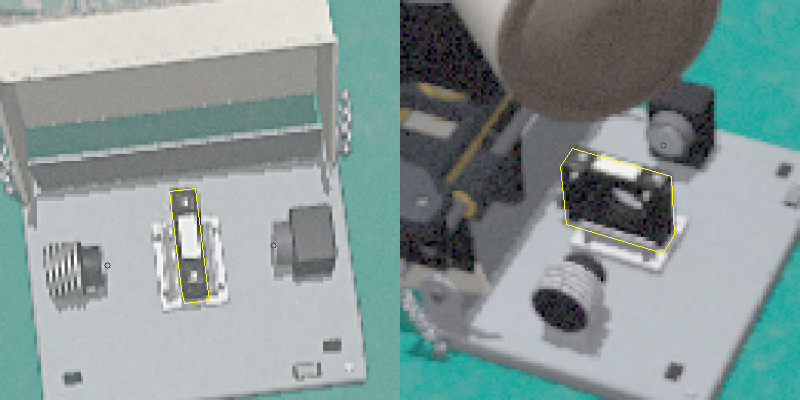

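```bash
python3 -c "
from h import *
print(finish_job())"
```

```text
the job is handed in; nothing more can be done
None
```

I handed the job in: the hood is open past its over-centre point and stays up by itself. The housing stands in the nest with its bore in line with the light path to about 2 mm, judged from the last pictures, and the robot is clear of it all after about 14 s; I didn't re-check the bystanders in those pictures, but no move went near them.

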